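# Bring the green beads round and under the magnifier

### The arm

A 6-joint arm with a two-finger parallel gripper is mounted at the origin on the work surface. World frame = base frame: x ahead of the robot, y to its left, z up, the work surface at z = 0. Lengths are in m, angles in degrees, forces in N, time in s.
With the tool pointing down it reaches from about 0.3 to 0.825 m from the base axis. Payload 5.4 kg.
Tool frame: the origin (TCP) lies midway between the tips of the shut fingers; the grasp point (between the pads) lies 19 mm behind it (arm.grasp_offset is the z of the grasp point in the tool frame, in m); z points along the fingers, y is the line along which they close (so a half turn about z gives the same grasp; the last joint's range is limited). The gripper opens to 92 mm and grips with 3 to 60 N. Pads are 20 mm wide; open, the fingers measure 128 mm over their backs; the gripper's body (75 mm by 189 mm) begins 69 mm behind the grasp point.
Start: joints at [-88.814, 9.076, 91.501, -0, 79.423, -12.038], TCP at [0.132, -0.56, 0.215] pointing down, gripper open.
Joint ranges: [-166.64, 166.64], [-54.1, 131.32], [10.49, 154.53], [-73.88, 253.88], [9.74, 151.15], [-171.62, 171.62]. Speed limits (degrees/s): [147.25, 147.25, 180, 180, 180, 180].

### API

Orientations are given as a 3x3 rotation matrix whose columns are the frame's x, y, z axes.
In Python, from bench import arm, imaging, order gives the robot as it stands.
- The arm moves only by the tool apply_moves, never from a script. Its argument "deltas" is text: rows parted by semicolons, each of 5 numbers parted by spaces: the opening, from 0 (shut) to 1 (fully open), then the shift along the tool's x, y, z as a fraction of full scale, then the turn about the tool's z as a fraction of full scale. In form: jaw tx ty tz yaw; .... A call has 1 to 12 rows; each row shifts and turns the commanded pose from where the row before left it, along the tool's axes as they then stand; what a row does not reach is not made up. Full scale, the value 1, is 80 mm for a shift and 6 degrees for a turn. A row lasts 1/8 s, in which the tool goes at most 62.5 mm and 10.7 degrees, less where a joint would pass 70% of its speed; a pose out of reach is approached as far as the arm can. A call with a number of a shift or a turn outside -1 to 1 is refused whole. A call with a gripper value outside its range is refused whole. The fingers move at their own pace and stop on an object; "newtons" is the grip in N (left out, the last holds). Time passes only in rows, so rows that do not move let the fingers close. It gives the time, the measured TCP pose, the force, the opening and the grip force at its end, in the units of the state.
- arm.get_state(): the state, without advancing time (a new reading comes with each control period).
- imaging.snapshot(name): name is "side" or "top" or "wrist"; returns (picture, depth): 384x512x3 uint8, red, green, blue; 384x512 float32, m along the optical axis (not along the pixel's ray), 0 where there is no reading.
- imaging.calibration(name): a dict with "fx", "fy", "cx", "cy" (pixels), "dist" ([k1, k2, p1, p2, k3] as OpenCV has them; the pictures are not rectified), "R" (3x3) and "t" (3): a world point X has camera coordinates R X + t; the wrist camera has in their place "mount" (4x4, takes a point from camera to tool coordinates, whose origin is the TCP and whose axes are the flange's). Camera axes: x right, y down, z forward; pixel columns grow to the right and rows downward; lengths in m; the calibration is good to about 2 mm. A picture is of the moment at which its call begins: read the wrist's pose just before it. calibration takes no time and is no camera call.
- order.job_done(): hands the job in; it is judged then, once.
The state is a dict: "t": time; "joint_pos": joint angles; "dq": joint speeds; "joint_efforts": joint torques, N m; "eef_pos": TCP position; "tcp_rot": TCP orientation; "force": force on the tool from outside, world axes, zero at the start; "moment": the same for the moment, N m; "gripper_width": opening from 0.0 (shut) to 1.0 (fully open); "grasp_force": force on a finger pad.
Only numpy, scipy, OpenCV 4.12 (cv2) and the standard library are available. Lean on these libraries where they do the work, as an engineer would, in place of code of your own. Each camera call takes 0.05 s, during which the arm holds its last target. There are 200 camera calls.

### The job

With a fingertip, push on a spoke of the bead carousel to turn it until the dish of green beads is centred over the brass marker disc on the baseboard; then push the magnifier arm round with a fingertip until the lens is centred above that dish. Grasp nothing: every dish stays seated in its holder, never lifted out, and the other things on the bench and baseboard stay where they are.

Things in the scene. Friction and masses are not known exactly. Their poses are not given: they have to be found in the camera images.
- hub (a point): Axis of the bead carousel, at spoke mid-height, 56 mm above the table. The wheel turns level, both ways, and stays where left (about 1.5 N at 60 mm turns it). Brass hub: diameter 44 mm, top 74. Four blue spokes 90 degrees apart, 12 wide, 12 tall (50 to 62 above the table), bare from 22 to 96 from the axis; each ends in an aluminium dish holder, so each points at a dish centre
- station: Fixed wooden baseboard, 380 x 450 mm, top 18 mm above the table (32 mm below the spokes), carrying carousel and magnifier. Origin at table level under the carousel axis; its x axis points from the marker to the axis, its y axis to the robot's left; its place and yaw vary
- marker (a point): Centre of the brass disc (diameter 88 mm, flush) in the baseboard on the side nearest the robot, with a short brass bar beyond it; 130 mm from the carousel axis, directly below the circle of the dish centres, 20 mm above the table
- dish_green: Loose white dish of green beads (beads fixed), 64 mm across the rim, 34 mm tall with beads. Origin: centre of its underside, 56 mm above the table, 130 mm from the carousel axis. Seated with 2 mm of play in a holder (outer radius 35 mm, 50 to 66 mm above the table) at the end of a spoke; which one varies
- dish_red: Loose white dish of red beads (beads fixed), 64 mm across the rim, 34 mm tall with beads. Origin: centre of its underside, 56 mm above the table, 130 mm from the carousel axis. Seated with 2 mm of play in a holder (outer radius 35 mm, 50 to 66 mm above the table) at the end of a spoke; which one varies
- dish_amber: Loose white dish of amber beads (beads fixed), 64 mm across the rim, 34 mm tall with beads. Origin: centre of its underside, 56 mm above the table, 130 mm from the carousel axis. Seated with 2 mm of play in a holder (outer radius 35 mm, 50 to 66 mm above the table) at the end of a spoke; which one varies
- dish_blue: Loose white dish of blue beads (beads fixed), 64 mm across the rim, 34 mm tall with beads. Origin: centre of its underside, 56 mm above the table, 130 mm from the carousel axis. Seated with 2 mm of play in a holder (outer radius 35 mm, 50 to 66 mm above the table) at the end of a spoke; which one varies
- pivot (a point): Vertical pivot axis of the magnifier arm, at arm mid-height, 130 mm above the table, on a steel post (diameter 20 mm, black cap of diameter 32 mm, top at 140 mm) at the left of the baseboard
- lens (a point): Centre of the round lens (black rim, outer diameter 98 mm, 14 mm tall), 130 mm above the table, 274 mm from the pivot. A straight level steel arm, 12 mm wide, 16 mm tall, runs from pivot to rim, bare from 20 to 224 mm from the pivot. It passes above the dishes and stays where left (about 1.2 N at 130 mm moves it)
- magnifier (a joint): Swing of the magnifier arm, rad, counter-clockwise from above positive; 0 = lens over the marker. It starts swung out to the near left, at -1.3 to -0.65, so push it counter-clockwise. Stops at -1.7 and 0.6; no stop or click at 0
- jar: Bystander, loose (sizes in mm): amber glass jar, brass cap, diameter 44, 55 tall, standing on the far right corner of the baseboard; origin at the centre of its underside
- spool: Bystander, loose (sizes in mm): small white wire spool with gold wire, diameter 52, 24 tall, on the near right corner of the baseboard; origin at the centre of its underside
- wax_tin: Bystander, loose (sizes in mm): round aluminium tin, diameter 52, 22 tall, on the far left corner of the baseboard; origin at the centre of its underside
- pliers: Bystander, loose (sizes in mm): pliers with blue handles, 146 long, 50 wide, 14 tall, lying on the table right of the baseboard; origin at the centre of its underside (for the pliers, under the rivet)
- bead_box: Bystander, loose (sizes in mm): clear open box of beads, 90 x 120 x 24 tall, on the table right of the baseboard; origin at the centre of its underside
Mind the look-alikes: they are no part of the job. Of the things that look like the dish_red, the smaller one is meant.

How it is judged (in metres and radians):
On the way, in this order (a step that is already met when the one before it is completed fails the run):
1. the green dish is brought to the brass marker by turning the carousel, with the lens still away (horizontal distance between dish_green and marker below 0.012 m and horizontal distance between lens and marker above 0.06 m and linear speed of dish_green below 0.01 m/s), for 0.3 s.
2. the lens is swung over the green dish, which is still at the marker (horizontal distance between dish_green and marker below 0.012 m and horizontal distance between lens and dish_green below 0.018 m), for 0.3 s.
At the end, for the whole second after the job is handed in: The green dish centre is within 12 mm of the marker centre and the lens centre within 18 mm of the dish centre (both measured level), the carousel and the arm are at rest, and all four dishes sit upright in their holders (all of step 2 and linear speed of dish_green below 0.01 m/s and velocity of joint magnifier between -0.03 and 0.03 rad/s and height (world z) of dish_green between 0.05 and 0.064 m and angle between each of dish_green, dish_red, dish_amber, dish_blue's own z axis and vertical below 0.15 rad and height (world z) of dish_red between 0.05 and 0.064 m and height (world z) of dish_amber between 0.05 and 0.064 m and height (world z) of dish_blue between 0.05 and 0.064 m); the robot touches nothing.
It fails at once if a dish is lifted or tipped out of its holder (raised more than 8 mm or tilted more than 0.35 rad) (height (world z) of any of dish_green, dish_red, dish_amber, dish_blue above 0.064 m or angle between any of dish_green, dish_red, dish_amber, dish_blue's own z axis and vertical above 0.35 rad).
It fails at once if a bystander is moved more than 15 mm (distance of any of jar, spool, wax_tin, pliers, bead_box from where it was at the start of the episode above 0.015 m).
It also fails if it takes over 72 s, if anything falls off the work surface, if the arm or the gripper's body presses on something with over 40 N, if the wrist force passes 120 N, or if a joint passes its speed limit or range.

## Working session

There is one attempt and no reset: what is moved stays moved. The work goes in short steps, Python scripts to look and compute and a tool call to move; the robot and the scene stay as the last step left them, time stands still between calls to the robot, and variables do not carry over. Pictures are saved under pics/ and viewed, at most 10 in all, crops included, and the job is handed in when it is done.

Besides the shell and the picture viewer there is one more tool, called after "Emit:" in YAML: its name, and indented under it one key for each argument. apply_moves: Moves the arm, as the interface text tells. Its arguments: {"type":"object","properties":{"deltas":{"type":"string"},"newtons":{"type":"number"}},"required":["deltas"]}

```bash
mkdir -p pics; ls; python3 - <<'E'
from bench import arm, imaging
import cv2, numpy as np
s=arm.get_state(); print(s['t'],s['eef_pos'],s['tcp_rot'],s['gripper_width'])
for n in('top','side'):
    p,d=imaging.snapshot(n); cv2.imwrite(f'pics/{n}0.png',p[:,:,::-1]); np.savez(f'{n}0.npz',p=p,d=d)
    c=imaging.calibration(n); print(n,c['fx'],c['dist'],np.round(c['R'],3).tolist(),c['t'])
E
```

```text
pics
0.0 [ 0.13148849 -0.5591247   0.21363158] [[ 9.73482698e-01  2.28760643e-01 -6.83731632e-05]
 [ 2.28760367e-01 -9.73480967e-01  1.87106315e-03]
 [ 3.61465637e-04 -1.83708868e-03 -9.99998247e-01]] 1.000296271351858
top 481.7313502242597 [-0.03708779  0.          0.          0.          0.        ] [[0.016, -1.0, -0.022], [-0.99, -0.013, -0.138], [0.138, 0.024, -0.99]] [-0.01772909  0.647005    0.98351424]
side 376.3657291619846 [-0.05339127  0.          0.          0.          0.        ] [[0.906, -0.422, -0.022], [-0.292, -0.589, -0.753], [0.305, 0.689, -0.657]] [-0.56646098  0.24194183  0.68268444]
```

View pics/top0.png

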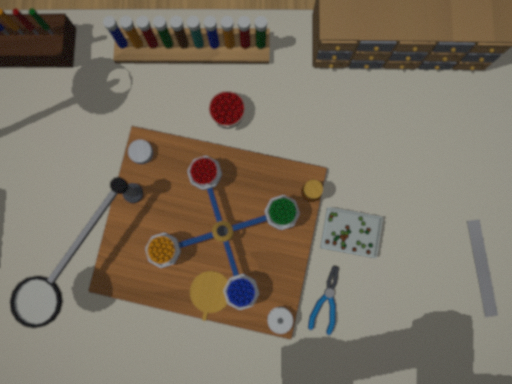

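View pics/side0.png

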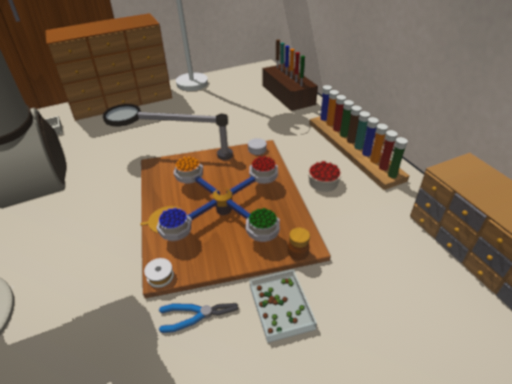

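```bash
cat > h.py <<'E'
from bench import arm, imaging
import cv2, numpy as np
def ray(n,uv,z):
    c=imaging.calibration(n); K=np.array([[c['fx'],0,c['cx']],[0,c['fy'],c['cy']],[0,0,1]])
    q=cv2.undistortPoints(np.array([[uv]],float),K,np.array(c['dist']))[0,0]
    R=np.array(c['R']);t=np.array(c['t']); o=-R.T@t; v=R.T@np.array([*q,1])
    return (o+v*(z-o[2])/v[2])[:2]
def proj(n,X):
    c=imaging.calibration(n); K=np.array([[c['fx'],0,c['cx']],[0,c['fy'],c['cy']],[0,0,1]])
    return cv2.projectPoints(np.array(X,float).reshape(-1,3),cv2.Rodrigues(np.array(c['R']))[0],np.array(c['t'],float),K,np.array(c['dist']))[0][:,0]
E
python3 - <<'E'
from h import *
p=np.load('top0.npz')['p']
a=cv2.resize(p[120:345,0:340],None,fx=2.35,fy=2.35,interpolation=cv2.INTER_CUBIC)
cv2.imwrite('pics/top0c.png',a[:,:,::-1])
for k,uv,z in [('hub',(222,231),.074),('marker',(210,292),.02),('green',(283,212),.088),('red',(204,172),.088),('amber',(163,250),.088),('blue',(241,292),.088),('pivot',(120,186),.14),('lens',(37,301),.137)]: print(k,ray('top',uv,z).round(4))
E
```

```text
hub [0.5669 0.0446]
marker [0.4398 0.0715]
green [ 0.6064 -0.0797]
red [0.6871 0.0835]
amber [0.5258 0.1621]
blue [0.4452 0.0028]
pivot [0.6477 0.2415]
lens [0.423  0.3923]
```

View pics/top0c.png

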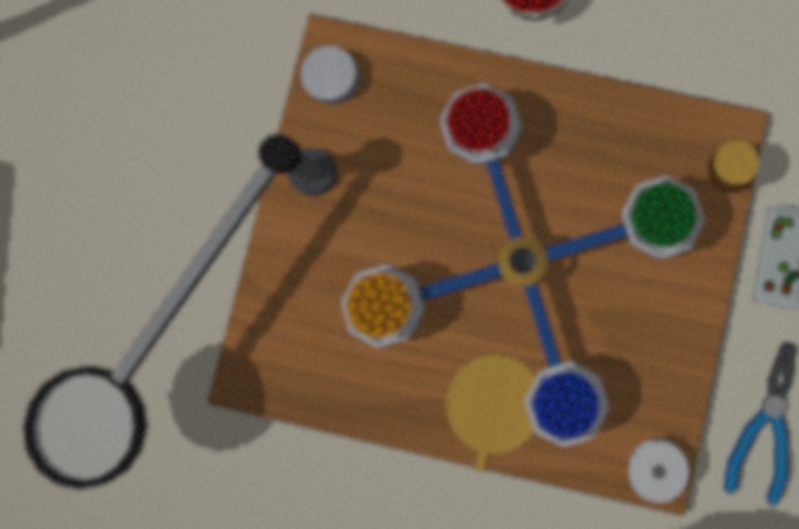

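Everything is identified in top0: hub (222,231), marker (210,292), green dish (282,212), lens (36,302) and pivot (119,185). The distances check out at 130, 130 and 271 mm. Look-alikes: the red bowl at (227,108) is off the board and bigger, so it is not part of the job. The only green beads in a dish on a spoke are at (282,212); the bead box at (352,232) is a bystander. The wheel needs about 120° clockwise.

Emit:
apply_moves:
  deltas: "0 .6 -.44 0 0;0 .6 -.44 0 0;0 .6 -.44 0 0;0 .6 -.44 0 0;0 .6 -.44 0 0;0 .6 -.44 0 0;0 .6 -.44 0 0;0 .6 -.44 0 0;0 .6 -.44 0 0;0 .6 -.44 0 0;0 .6 -.44 0 0;0 .6 -.44 0 0"

```text
t: 1.6
eef_pos: [0.5964, -0.015, 0.2142]
tcp_rot: [[0.973, 0.229, -0.001], [0.229, -0.973, -0.0], [-0.001, -0.0, -1.0]]
force: [0.1, -1.5, -0.0]
gripper_width: 0.004
grasp_force: 0.0
```

Emit:
apply_moves:
  deltas: "0 .38 -.32 0 0;0 0 0 0 0;0 0 0 .5 0;0 0 0 .5 0;0 0 0 .5 0;0 0 0 .3 0;0 0 0 .3 0;0 0 0 0 0;0 0 0 0 0"

```text
t: 2.72
eef_pos: [0.6197, 0.0143, 0.0477]
tcp_rot: [[0.974, 0.228, 0.001], [0.228, -0.974, -0.0], [0.001, 0.001, -1.0]]
force: [0.6, -0.7, 0.6]
gripper_width: 0.003
grasp_force: 0.0
```

```bash
python3 - <<'E'
from h import *
p,d=imaging.snapshot('side'); cv2.imwrite('pics/s1.png',cv2.resize(p[120:300,120:340],None,fx=3,fy=3)[:,:,::-1])
# tool deltas along arc, r=.06 about hub
R=np.array([[.9735,.2288],[.2288,-.9735]]);hub=np.array([.567,.0446])
E
```

```text
(no output)
```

View pics/s1.png

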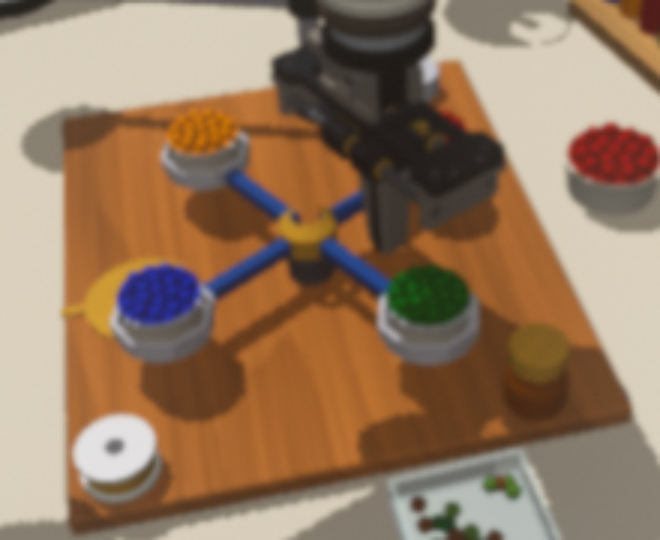

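The picture shows the shut fingertips between the red and green spokes at about (385,235), clear of both. Next is working out the arc.

```bash
python3 - <<'E'
from h import *
R=np.array([[.974,.228],[.228,-.974]]);hub=np.array([.567,.0446])
th=np.radians(np.arange(-30,-156,-6)); P=hub+.061*np.c_[np.cos(th),np.sin(th)]
P=np.vstack([[.6197,.0143],P[1:]])
print(';'.join('0 %.2f %.2f 0 0'%tuple(x) for x in (np.diff(P,axis=0)@R)/.08), P[-1])
E
```

```text
0 -0.06 0.06 0 0;0 -0.06 0.05 0 0;0 -0.07 0.04 0 0;0 -0.07 0.03 0 0;0 -0.08 0.03 0 0;0 -0.08 0.02 0 0;0 -0.08 0.01 0 0;0 -0.08 0.00 0 0;0 -0.08 -0.01 0 0;0 -0.08 -0.01 0 0;0 -0.08 -0.02 0 0;0 -0.07 -0.03 0 0;0 -0.07 -0.04 0 0;0 -0.07 -0.04 0 0;0 -0.06 -0.05 0 0;0 -0.06 -0.06 0 0;0 -0.05 -0.06 0 0;0 -0.04 -0.07 0 0;0 -0.03 -0.07 0 0;0 -0.03 -0.08 0 0 [0.51417245 0.0141    ]
```

Emit:
apply_moves:
  deltas: "0 -0.06 0.06 0 0;0 -0.06 0.05 0 0;0 -0.07 0.04 0 0;0 -0.07 0.03 0 0;0 -0.08 0.03 0 0;0 -0.08 0.02 0 0;0 -0.08 0.01 0 0;0 -0.08 0.00 0 0;0 -0.08 -0.01 0 0;0 -0.08 -0.01 0 0"

```text
t: 4.03
eef_pos: [0.5654, -0.0158, 0.0467]
tcp_rot: [[0.973, 0.229, 0.0], [0.229, -0.973, -0.0], [0.0, 0.0, -1.0]]
force: [2.9, 0.9, 0.3]
gripper_width: 0.007
grasp_force: 0.9
```

Emit:
apply_moves:
  deltas: "0 -0.08 -0.02 0 0;0 -0.07 -0.03 0 0;0 -0.07 -0.04 0 0;0 -0.07 -0.04 0 0;0 -0.06 -0.05 0 0;0 -0.06 -0.06 0 0;0 -0.05 -0.06 0 0;0 -0.03 -0.05 0 0;0 0 0 0 0;0 0 0 0 0"

```text
t: 5.28
eef_pos: [0.5208, 0.0029, 0.0463]
tcp_rot: [[0.973, 0.229, -0.001], [0.229, -0.973, 0.0], [-0.001, -0.001, -1.0]]
force: [-0.3, -0.3, -0.3]
gripper_width: 0.005
grasp_force: 0.0
```

```bash
python3 - <<'E'
from h import *
p,d=imaging.snapshot('top'); cv2.imwrite('pics/t2.png',cv2.resize(p[120:345,0:340],None,fx=2.35,fy=2.35,interpolation=cv2.INTER_CUBIC)[:,:,::-1])
E
```

```text
(no output)
```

View pics/t2.png

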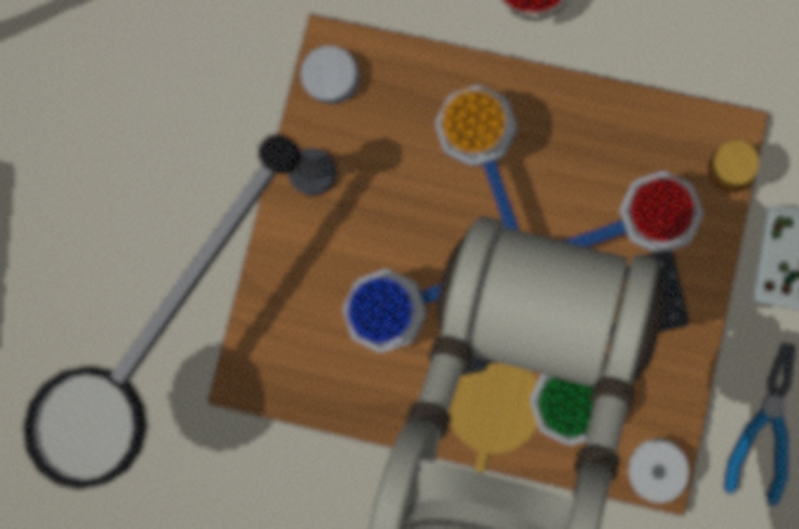

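The wheel has turned by about 90°: blue is at (163,252), amber (202,172), red (281,210), and green is near blue's old place. I'll compute what angle remains.

```bash
cat >> h.py <<'E'
hub=np.array([.567,.0446])
def ang(uv,z=.088):
    v=ray('top',uv,z)-hub; return np.degrees(np.arctan2(v[1],v[0])),np.hypot(*v)
E
python3 - <<'E'
from h import *
for k,uv,off in [('blue',(163,252.3),-270),('amber',(202.1,172.3),-180),('red',(281.3,209.8),-90)]:
    a,r=ang(uv); print(k,(a+off)%360,r)
print('marker',ang((209.5,291.9),.02))
R=np.array([[.974,.228],[.228,-.974]]);
p0=np.array([.5208,.0029])-hub; a0=np.degrees(np.arctan2(p0[1],p0[0])); r=np.hypot(*p0); print(a0,r)
th=np.radians(a0-np.arange(0,37,4)); P=hub+r*np.c_[np.cos(th),np.sin(th)]
print(';'.join('0 %.2f %.2f 0 0'%tuple(x) for x in (np.diff(P,axis=0)@R)/.08), P[-1])
E
```

```text
blue 201.32666493520236 0.12598885307645558
amber 199.73800131183768 0.1268440297652732
red 199.9501535687001 0.1285288048632603
marker (np.float64(167.6023431944801), np.float64(0.13007287869154116))
-137.93067250556683 0.06223608278161465
0 -0.02 -0.05 0 0;0 -0.02 -0.05 0 0;0 -0.02 -0.05 0 0;0 -0.01 -0.05 0 0;0 -0.01 -0.05 0 0;0 -0.01 -0.05 0 0;0 -0.00 -0.05 0 0;0 0.00 -0.05 0 0;0 0.00 -0.05 0 0 [0.50511277 0.03801967]
```

Emit:
apply_moves:
  deltas: "0 -0.02 -0.05 0 0;0 -0.02 -0.05 0 0;0 -0.02 -0.05 0 0;0 -0.01 -0.05 0 0;0 -0.01 -0.05 0 0;0 -0.01 -0.04 0 0;0 0 -0.02 0 0;0 0 -0.02 0 0;0 0 0 0 0;0 0 0 0 0"

```text
t: 6.58
eef_pos: [0.5078, 0.0269, 0.0464]
tcp_rot: [[0.974, 0.229, -0.001], [0.229, -0.974, 0.0], [-0.001, -0.001, -1.0]]
force: [0.2, -0.5, 0.8]
gripper_width: 0.003
grasp_force: 0.1
```

```bash
cat >> h.py <<'E'
def blobs(p):
    h=cv2.cvtColor(p,cv2.COLOR_RGB2HSV); out={}
    for k,lo,hi,off in [('blue',(112,120,40),(130,255,255),-270),('amber',(14,170,150),(24,255,255),-180),('red',(170,120,60),(180,255,255),-90),('green',(50,100,30),(75,255,255),0)]:
        m=cv2.inRange(h,lo,hi); m[:125]=0; m[340:]=0; m[:,:100]=0; m[:,312:]=0
        m=cv2.morphologyEx(m,cv2.MORPH_OPEN,np.ones((5,5)))
        n,_,st,c=cv2.connectedComponentsWithStats(m)
        for i in range(1,n):
            if st[i,4]>150: a,r=ang(c[i]); print(k,c[i].round(1),st[i,4],round((a+off)%360,1),round(r,4))
E
python3 - <<'E'
from h import *
blobs(np.load('top0.npz')['p']); print()
p,d=imaging.snapshot('top'); np.save('t3.npy',p); blobs(p)
E
```

```text
blue [240.5 292.1] 572 288.5 0.1286
green [282.1 211.1] 527 288.6 0.1293

blue [159.1 224.2] 527 175.1 0.1281
green [214.1 297.2] 429 175.0 0.1334
```

Emit:
apply_moves:
  deltas: "0 0 -0.03 0 0;0 0 -0.03 0 0;0 0 -0.03 0 0;0 0 0 0 0;0 0 0 0 0"

```text
t: 7.25
eef_pos: [0.5061, 0.0341, 0.0464]
tcp_rot: [[0.973, 0.229, -0.001], [0.229, -0.973, 0.0], [-0.001, -0.001, -1.0]]
force: [0.8, 0.1, 0.0]
gripper_width: 0.004
grasp_force: 0.0
```

```bash
python3 - <<'E'
from h import *
p,d=imaging.snapshot('top'); np.save('t3.npy',p); blobs(p)
E
```

```text
blue [160.3 216. ] 526 167.6 0.1289
green [205.9 296.7] 383 168.1 0.1353
```

Emit:
apply_moves:
  deltas: "0 0 .08 0 0;0 0 .05 0 0;0 0 0 -.3 0;0 0 0 -.5 0;0 0 0 -.5 0;0 0 0 -.6 0;0 0 0 -.3 0;0 0 0 0 0"

```text
t: 8.3
eef_pos: [0.5103, 0.0231, 0.2247]
tcp_rot: [[0.974, 0.228, 0.005], [0.228, -0.974, -0.001], [0.004, 0.002, -1.0]]
force: [0.6, 0.2, -0.8]
gripper_width: 0.005
grasp_force: 0.0
```

```bash
python3 - <<'E'
from h import *
s=arm.get_state(); p0=s['eef_pos'][:2]; R=s['tcp_rot'][:2,:2]; print(s['eef_pos'], (np.array([.535,.378])-p0)@R/.08)
p,d=imaging.snapshot('top'); blobs(p)
E
```

```text
[0.51030047 0.02311639 0.22472065] [ 1.31396203 -4.24821343]
```

Emit:
apply_moves:
  deltas: "0 .19 -.61 0 0;0 .19 -.61 0 0;0 .19 -.61 0 0;0 .19 -.61 0 0;0 .19 -.61 0 0;0 .19 -.6 0 0;0 .17 -.59 0 0;0 0 0 0 0;0 0 0 0 0"

```text
t: 9.48
eef_pos: [0.5326, 0.3769, 0.2205]
tcp_rot: [[0.973, 0.229, -0.003], [0.229, -0.973, -0.002], [-0.003, 0.001, -1.0]]
force: [-0.3, 0.2, -0.1]
gripper_width: 0.005
grasp_force: 0.0
```

```bash
python3 - <<'E'
from h import *
s=arm.get_state(); print(s['eef_pos'])
p,d=imaging.snapshot('top'); blobs(p)
cv2.imwrite('pics/t4.png',cv2.resize(p[120:345,0:340],None,fx=2.35,fy=2.35,interpolation=cv2.INTER_CUBIC)[:,:,::-1])
E
```

```text
[0.53260232 0.37690506 0.22049942]
blue [160.4 216. ] 490 167.6 0.1286
green [206.5 293.3] 534 167.9 0.1285
```

View pics/t4.png

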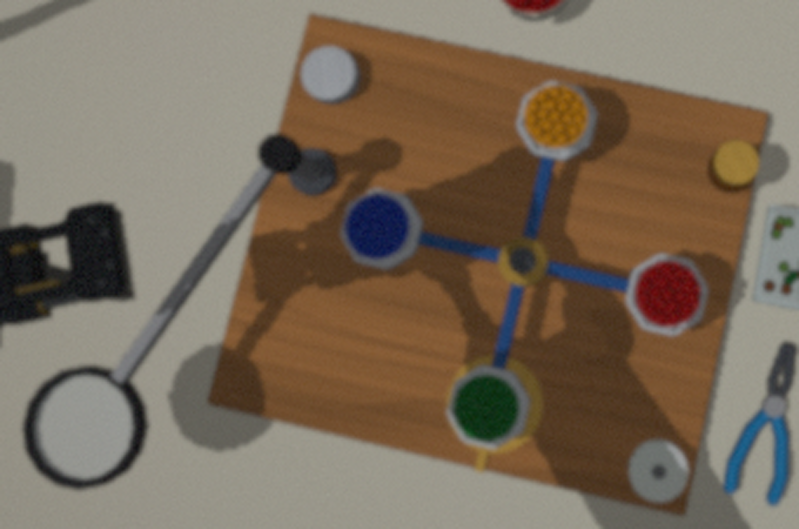

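The picture shows green at (487,407), centred on the brass marker, with all the dishes seated. The tool is left of the magnifier arm and clear of it. Next I descend and plan the sweep.

Emit:
apply_moves:
  deltas: "0 0 0 .4 0;0 0 0 .4 0;0 0 0 .3 0;0 0 0 .18 0;0 0 0 0 0;0 0 0 0 0"

```text
t: 10.28
eef_pos: [0.5342, 0.3778, 0.1216]
tcp_rot: [[0.974, 0.228, 0.002], [0.228, -0.974, 0.001], [0.002, -0.0, -1.0]]
force: [0.7, -0.4, 0.4]
gripper_width: 0.004
grasp_force: 0.0
```

```bash
python3 - <<'E'
from h import *
s=arm.get_state(); R=np.array(s['tcp_rot'])[:2,:2]; piv=ray('top',(119.3,185.3),.14)
p0=s['eef_pos'][:2]-piv; a0=np.degrees(np.arctan2(p0[1],p0[0])); r=np.hypot(*p0); print(s['eef_pos'],piv,a0,r)
st=np.cumsum([0]+[5]*11+[4]*2+[3]*3); th=np.radians(a0+st); P=piv+r*np.c_[np.cos(th),np.sin(th)]
print(';'.join('0 %.2f %.2f 0 0'%tuple(x) for x in (np.diff(P,axis=0)@R)/.08), P[-1], a0+st)
for uv,z in(((209.5,291.9),.02),((206.8,293.3),.088)): t=ray('top',uv,z); v=t-piv; print(t,np.degrees(np.arctan2(v[1],v[0]))%360,np.hypot(*v))
E
```

```text
[0.53415141 0.37784113 0.12158132] [0.64904695 0.24291095] 130.41500894656048 0.17722058772380278
0 -0.17 0.10 0 0;0 -0.16 0.11 0 0;0 -0.15 0.12 0 0;0 -0.14 0.14 0 0;0 -0.12 0.15 0 0;0 -0.11 0.16 0 0;0 -0.10 0.17 0 0;0 -0.08 0.17 0 0;0 -0.07 0.18 0 0;0 -0.05 0.19 0 0;0 -0.03 0.19 0 0;0 -0.02 0.15 0 0;0 -0.00 0.15 0 0;0 0.00 0.12 0 0;0 0.01 0.12 0 0;0 0.02 0.11 0 0 [0.48521605 0.17533452] [130.41500895 135.41500895 140.41500895 145.41500895 150.41500895
 155.41500895 160.41500895 165.41500895 170.41500895 175.41500895
 180.41500895 185.41500895 189.41500895 193.41500895 196.41500895
 199.41500895 202.41500895]
[0.43996028 0.07252605] 219.17662115544707 0.2697188330536218
[0.44136265 0.07095783] 219.62320614537379 0.26963056433951854
```

Emit:
apply_moves:
  deltas: "0 0 0 .06 0;0 -0.17 0.10 0 0;0 -0.16 0.11 0 0;0 -0.15 0.12 0 0;0 -0.14 0.14 0 0;0 -0.12 0.15 0 0;0 -0.11 0.16 0 0;0 -0.10 0.17 0 0;0 -0.08 0.17 0 0;0 -0.07 0.18 0 0"

```text
t: 11.52
eef_pos: [0.4713, 0.2555, 0.1155]
tcp_rot: [[0.973, 0.229, 0.0], [0.229, -0.973, 0.0], [0.0, -0.0, -1.0]]
force: [0.5, 1.3, 0.3]
gripper_width: 0.003
grasp_force: 0.5
```

Emit:
apply_moves:
  deltas: "0 -0.05 0.19 0 0;0 -0.03 0.19 0 0;0 -0.02 0.15 0 0;0 0 0.15 0 0;0 0 0.12 0 0;0 0.01 0.08 0 0;0 0.01 0.05 0 0;0 0 0 0 0;0 0 0 0 0"

```text
t: 12.65
eef_pos: [0.482, 0.1826, 0.1153]
tcp_rot: [[0.973, 0.229, -0.0], [0.229, -0.973, -0.0], [-0.0, 0.0, -1.0]]
force: [0.3, -0.8, 0.0]
gripper_width: 0.005
grasp_force: 0.0
```

```bash
python3 - <<'E'
from h import *
s=arm.get_state(); print(s['eef_pos'])
p,d=imaging.snapshot('top'); blobs(p)
cv2.imwrite('pics/t5.png',cv2.resize(p[120:345,0:340],None,fx=2.35,fy=2.35,interpolation=cv2.INTER_CUBIC)[:,:,::-1])
E
```

```text
[0.48204401 0.18259856 0.11529198]
blue [160.6 216.2] 509 167.7 0.1282
green [208.2 292. ] 457 169.1 0.1254
```

View pics/t5.png

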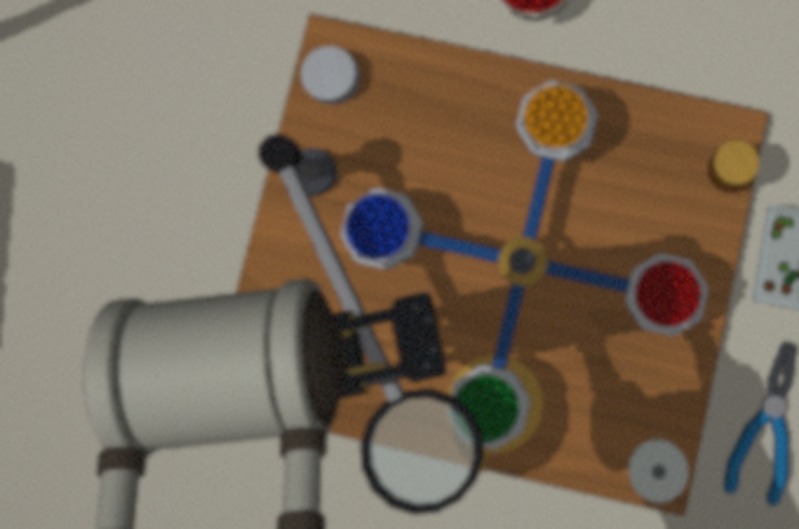

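The lens is at crop (422,450), which is full-frame (179.6,311.5), short of the dish at (487,407). The arm runs freely through the tool's gap.

```bash
python3 - <<'E'
from h import *
piv=np.array([.649,.2429]); l=ray('top',(179.6,311.5),.137); v=l-piv; a=np.degrees(np.arctan2(v[1],v[0]))%360; print(l,a,np.hypot(*v))
s=arm.get_state(); R=np.array(s['tcp_rot'])[:2,:2]
p0=s['eef_pos'][:2]-piv; a0=np.degrees(np.arctan2(p0[1],p0[0]));r=np.hypot(*p0); print(a0%360,r)
th=np.radians(a0+np.arange(0,13,2)); P=piv+r*np.c_[np.cos(th),np.sin(th)]
print(';'.join('0 %.3f %.3f 0 0'%tuple(x) for x in (np.diff(P,axis=0)@R)/.08))
E
```

```text
[0.40973369 0.11633918] 207.8767707248121 0.2706769464658423
199.83695175148733 0.17751521041087115
0 0.010 0.077 0 0;0 0.013 0.076 0 0;0 0.016 0.076 0 0;0 0.018 0.075 0 0;0 0.021 0.075 0 0;0 0.023 0.074 0 0
```

Emit:
apply_moves:
  deltas: "0 0.01 0.077 0 0;0 0.01 0.076 0 0;0 0.02 0.076 0 0;0 0.02 0.06 0 0;0 0.02 0.04 0 0;0 0.01 0.03 0 0;0 0 0 0 0;0 0 0 0 0"

```text
t: 13.7
eef_pos: [0.4957, 0.1562, 0.1154]
tcp_rot: [[0.973, 0.229, -0.0], [0.229, -0.973, -0.0], [-0.0, 0.0, -1.0]]
force: [-0.0, 0.3, -0.6]
gripper_width: 0.008
grasp_force: 0.0
```

```bash
python3 - <<'E'
from h import *
s=arm.get_state(); print(s['eef_pos'])
p,d=imaging.snapshot('top'); blobs(p)
cv2.imwrite('pics/t6.png',cv2.resize(p[120:345,0:340],None,fx=2.35,fy=2.35,interpolation=cv2.INTER_CUBIC)[:,:,::-1])
E
```

```text
[0.49573711 0.15621716 0.11536253]
blue [160.3 215.8] 516 167.4 0.1288
```

View pics/t6.png

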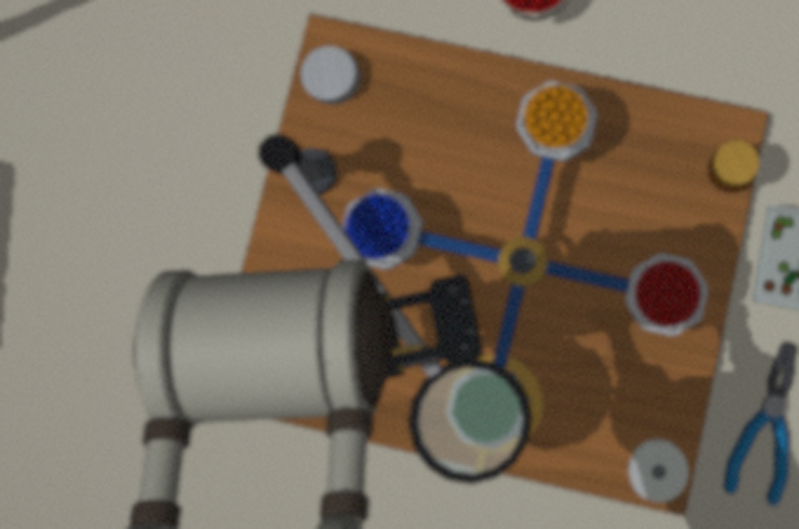

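The lens is now at crop (470,421), full-frame (200,299.1), partly over the green dish at (487,407).

```bash
python3 - <<'E'
from h import *
piv=np.array([.649,.2429]); l=ray('top',(200,299.1),.137); g=ray('top',(206.8,293.3),.088)
for x in(l,g): v=x-piv; print(x,np.degrees(np.arctan2(v[1],v[0]))%360,np.hypot(*v))
E
```

```text
[0.43352286 0.07833427] 217.36995239402393 0.2711314800441974
[0.44136265 0.07095783] 219.62777648960926 0.26958741972824984
```

Emit:
apply_moves:
  deltas: "0 .01 .027 0 0;0 .01 .027 0 0;0 .01 .025 0 0;0 0 0 0 0;0 0 0 0 0;0 -.05 -.12 0 0;0 -.05 -.12 0 0;0 0 0 -.3 0;0 0 0 -.5 0;0 0 0 -.3 0;0 0 0 0 0;0 0 0 0 0"

```text
t: 15.25
eef_pos: [0.4864, 0.1677, 0.202]
tcp_rot: [[0.973, 0.229, -0.002], [0.229, -0.973, -0.0], [-0.002, -0.0, -1.0]]
force: [-1.5, -1.0, -0.7]
gripper_width: 0.004
grasp_force: 0.0
```

Emit:
apply_moves:
  deltas: "0 0 -.6 0 0;0 0 -.6 0 0;0 0 -.6 0 0;0 0 0 0 0;0 0 0 0 0"

```text
t: 15.88
eef_pos: [0.4538, 0.3071, 0.202]
tcp_rot: [[0.973, 0.229, -0.002], [0.229, -0.973, -0.001], [-0.002, 0.001, -1.0]]
force: [-0.6, 0.1, -0.7]
gripper_width: 0.005
grasp_force: 0.0
```

```bash
python3 - <<'E'
from h import *
s=arm.get_state(); print(s['eef_pos'])
p,d=imaging.snapshot('top'); blobs(p)
cv2.imwrite('pics/t7.png',cv2.resize(p[120:345,0:340],None,fx=2.35,fy=2.35,interpolation=cv2.INTER_CUBIC)[:,:,::-1])
E
```

```text
[0.45379134 0.30705454 0.20199037]
blue [160.6 215.3] 481 166.9 0.1287
```

View pics/t7.png

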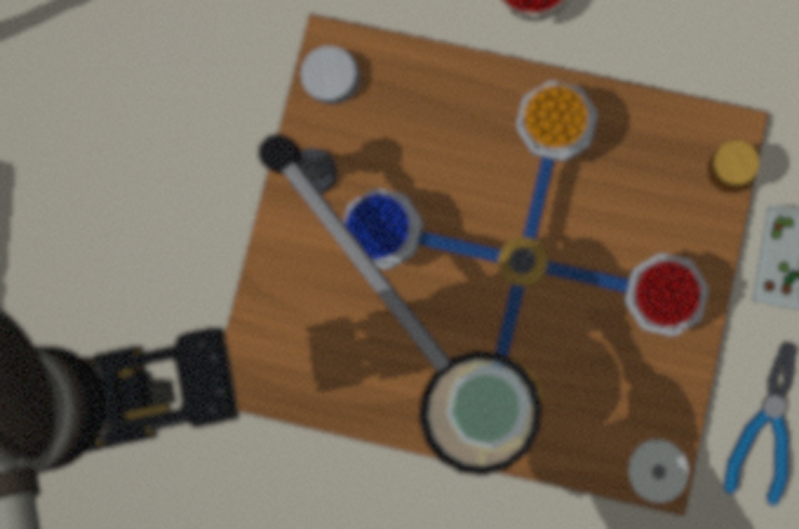

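```bash
python3 - <<'E'
from h import *
from bench import order
l=ray('top',(204.3,295.7),.137); g=ray('top',(207.3,293.2),.088); m=ray('top',(209.5,291.9),.02); print(l,g,m,np.hypot(*(l-g)),np.hypot(*(g-m)))
s=arm.get_state(); print(s['t'])
if np.hypot(*(l-g))<.009 and np.hypot(*(g-m))<.006: print(order.job_done())
E
```

```text
[0.44000784 0.07034812] [0.44157768 0.06996331] [0.43996028 0.07252605] 0.0016163246542139533 0.003030446566778861
15.925
the job is handed in; nothing more can be done
None
```

The green dish measures about 3 mm from the marker centre and the lens about 2 mm from the dish centre. I handed the job in at 15.9 s; it returned no verdict.

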